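# Punch a report and hold the comb opener at its size mark

### The job

Bind the report clamped in the binding machine: pump the sprung punch lever at the machine's side through at least three full strokes, each all the way down and all the way back up, and leave the lever up. Then pull the comb opener on the machine's deck out towards the machine's front until its pointer is level with the size mark, and keep it there: finish while still holding its handle, because it springs back when let go. Do not shift the size mark, and leave the other things on the desk where they are.

Things in the scene. Friction and masses are not known exactly. Their poses are not given: they have to be found in the camera images.
- machine: White comb-binding machine, fixed, 240 deep (x) x 340 wide (y), deck 110 mm above the desk. Origin: centre of its underside. +x points to its back, -x to its front (robot side), z up. A report (210 wide, top 41 mm above the desk) is clamped low in the front and sticks out to x = -240 mm. A black cover at the back of the deck (x = +67 to +117) rises to 126 mm. Yaw varies from -0.2 to 0.35 rad.
- lever (a joint): Angle of the punch lever in rad: 0 = up at rest (spring holds it there), grows as it is pressed down, 0.85 = bottom stop. It needs about 7 N at the grip at the start and about 12 N at the bottom, and springs back up when released.
- lever_grip (a point): Middle of the lever's grip: a level black rubber bar, 24 mm in diameter, 105 mm long along the machine's y, at the end of a 14 mm steel rod on the machine's right (-y) side. The rod's centre line is 60 mm from this point, towards the machine. Up, the grip is 200 mm above the desk; at the bottom stop, 38 mm.
- lever_hinge (a point): Point on the lever's hinge axis (along the machine's y, 85 mm above the desk) straight across from lever_grip. The grip goes round it on a circle of 200 mm radius, on its front (-x) side: at joint value q the line from here to the grip points to the machine's -x, raised by 0.61 - q rad above level.
- opener: Comb opener: flat steel slide on the deck with an upright black handle plate, 12 thick (x), 44 wide (y), 116 to 162 mm above the desk. Origin: on the deck (110 mm up) under the handle's middle. Axes as the machine's. A row of 20 mm steel hooks stands 75 mm behind the handle. Home: 30 mm in front of the machine's centre; pulls out 75 mm to -x; spring 4 N at home, plus 1.5 N per 10 mm, back to home.
- pointer (a point): Tip of the opener's pointer: a flat dark finger 3 mm wide that sticks out from the slide at the foot of the handle to the machine's +y, 60 mm from the handle's middle, in line (same x) with the handle's middle. Axes as the machine's.
- mark (a point): Tip of the size mark: a 3 mm wide finger on a small dark steel rider (14 x 14 x 7 mm) on a rail on the deck, on the +y side of the pointer, its tip 3 mm from the pointer's path. The rider stays where it is set, 25 to 60 mm in front (-x) of the pointer's home. Pointer and mark are level when both have the same x in the machine's frame. Axes as the machine's.
- stapler: Black desk stapler, 140 x 36 x 51 mm, beside the machine's left. Bystander: leave it. Origin: centre of its underside.
- tape: Black tape dispenser, 120 x 55 x 70 mm, on the right. Bystander: leave it. Origin: centre of its underside.
- mug: White mug, 80 mm wide, 95 mm tall, handle to its +y, at the machine's front left. Bystander: leave it. Origin: centre of its underside.
- calculator: Grey calculator, 150 x 85 x 17 mm, on the left. Bystander: leave it. Origin: centre of its underside.
- mouse: Black computer mouse, 105 x 58 x 34 mm, on the right. Bystander: leave it. Origin: centre of its underside.

How it is judged:
By the outcome, as a careful person would: the job done as asked, in the order asked, and still so for the second after the job is handed in, while the arm keeps its last pose, push and grip.
It also fails if it takes over 67 s, if anything falls off the work surface, if the arm or the gripper's body presses on something with over 40 N, if the wrist force passes 120 N, or if a joint passes its speed limit or range.

### The arm

A 6-joint arm with a two-finger parallel gripper is mounted at the origin on the work surface. World frame = base frame: x ahead of the robot, y to its left, z up, the work surface at z = 0. Lengths are in mm, angles in rad, forces in N, time in s.
With the tool pointing down it reaches from about 300 to 775 mm from the base axis. Payload 14.6 kg.
Tool frame: the origin (TCP) lies midway between the tips of the shut fingers; the grasp point (between the pads) lies 19 mm behind it; z points along the fingers, y is the direction in which the jaws open and shut (so a half turn about z gives the same grasp; the last joint's range is limited). The gripper opens to 94 mm and grips with 3 to 60 N. Pads are 16 mm wide; open, the fingers measure 119 mm over their backs; the gripper's body (75 mm by 177 mm) begins 78 mm behind the grasp point.
Start: joints at [1.096, 0.3, 1.521, -0, 1.321, -0.067], TCP at [218.121, 504.888, 205.446] pointing down, gripper open.
Joint ranges: [-3.03, 3.03], [-0.79, 2.21], [0.23, 2.52], [-1.04, 4.18], [0, 3.07], [-2.55, 2.55]. Speed limits (rad/s): [2.22, 2.22, 2.57, 3.14, 3.14, 3.14].

### API

Orientations are given as [roll, pitch, yaw] about the fixed x, y, z axes, in that order (R = Rz(yaw) Ry(pitch) Rx(roll)).
In Python, from cell import manip, camera gives the robot as it stands. The module is installed in compiled form; this text tells all that it offers.
- The arm moves only by the tool jog_arm, never from a script. Its argument "commands" is a list of rows, each a list of 7 numbers: the shift along the world's x, y, z in units of 1 m (1.0 is 1 m), then the turn, a rotation vector about the world's x, y, z in units of 120 degrees (1.0 is 120 degrees), then the opening, from 0 (shut) to 1 (fully open). In form: [[x, y, z, ax, ay, az, grip], ...]. A call has exactly 10 rows; each row is the pose to reach, as a shift and turn from the pose commanded when the call began; what a row does not reach only later rows make up. A row lasts 1/8 s, in which the tool goes at most 62.5 mm and 10.7 degrees, less where a joint would pass 70% of its speed; a pose out of reach is approached as far as the arm can. A call with a number of a shift or a turn outside -1 to 1 is refused whole. A call with a gripper value outside its range is refused whole. The fingers move at their own pace and stop on an object; "grip_force" is the grip in N (left out, the last holds). Time passes only in rows, so rows that repeat a pose let the fingers close, or fill a call up. It gives the time, the measured TCP pose, the force and the opening at its end, in the units of the state.
- manip.read_state(): the state, without advancing time (a new reading comes with each control period).
- camera(name): name is "scene" or "top" or "wrist"; returns a dict with "pixels" (420x560x3 uint8, blue, green, red), "vertical_fov" (degrees; the focal length in pixels is half the picture's height over the tangent of half this angle, whatever the lens; pixels are square), "cx", "cy" (the principal point, pixels), "rvec" (rotation vector, rad) and "tvec" (3), from world to camera coordinates, as OpenCV has them. Camera axes: x right, y down, z forward; pixel columns grow to the right and rows downward; lengths in mm; the calibration is good to about 2 mm. A picture is of the moment at which its call begins. There is no depth.
- manip.sign_off(): hands the job in, once; it reports no verdict.
The state is a dict: "clock": time; "joints": joint angles; "qd": joint speeds; "effort": joint torques, N m; "eef_pos": TCP position; "eef_rot": TCP orientation; "wrist_force": force on the tool from outside, world axes, zero at the start; "moment": the same for the moment, N m; "finger_gap": finger opening in mm.
Only numpy, scipy, OpenCV 4.12 (cv2) and the standard library are available. Lean on these libraries where they do the work, as an engineer would, in place of code of your own. Each camera call takes 0.05 s, during which the arm holds its last target.

## Working session

There is one attempt and no reset: what is moved stays moved. The work goes in short steps, Python scripts to look and compute and a tool call to move; the robot and the scene stay as the last step left them, time stands still between calls to the robot, and variables do not carry over. Pictures are saved under pics/ and viewed, and the job is handed in when it is done.

Besides the shell and the picture viewer there is one more tool, called after ">>>" by a JSON object that holds its "name" and its "arguments". jog_arm: Moves the arm, as the interface text tells. Its arguments: {"type":"object","properties":{"commands":{"type":"array","items":{"type":"array","items":{"type":"number"}}},"grip_force":{"type":"number"}},"required":["commands"]}

```bash
mkdir -p pics
cat > h.py <<'E'
import numpy as np, cv2
from cell import manip, camera
def snap(n,fn):
    c=camera(n); cv2.imwrite('pics/'+fn+'.png',c['pixels']); np.save('pics/'+fn+'.npy',c,allow_pickle=True); return c
def load(fn): return np.load('pics/'+fn+'.npy',allow_pickle=True).item()
def K(c):
    h,w=c['pixels'].shape[:2]; f=h/2/np.tan(np.radians(c['vertical_fov'])/2)
    return np.array([[f,0,c['cx']],[0,f,c['cy']],[0,0,1]])
def onplane(c,u,v,z):
    R=cv2.Rodrigues(np.array(c['rvec'],float))[0]; t=np.array(c['tvec'],float).ravel()
    o=-R.T@t; d=R.T@np.linalg.inv(K(c))@np.array([u,v,1.])
    return o+d*(z-o[2])/d[2]
def proj(c,P):
    return cv2.projectPoints(np.array(P,float).reshape(-1,3),np.array(c['rvec'],float),np.array(c['tvec'],float),K(c),None)[0].reshape(-1,2)
def crop(fn,x0,y0,x1,y1,s,out):
    im=cv2.imread('pics/'+fn+'.png')[y0:y1,x0:x1]; cv2.imwrite('pics/'+out+'.png',cv2.resize(im,None,fx=s,fy=s,interpolation=cv2.INTER_CUBIC))
E
python3 - <<'E'
from h import *
for n in ['scene','top','wrist']:
    c=snap(n,n+'0'); print(n,c['vertical_fov'],c['cx'],c['cy'],c['rvec'],c['tvec'])
print(manip.read_state())
E
```

```text
scene 49.1507210435092 272.7404227805972 213.58442719000527 [ 2.38569469  0.59585277 -0.21339798] [-545.3057641   -60.55372046 1804.42832166]
top 52.620351206992694 280.46937254616034 205.6532418455433 [ 2.15489296 -2.02399786  0.24196002] [  37.51598545  598.70075347 1232.4815862 ]
wrist 65.2860387952117 280.6315176087706 205.0861361277281 [-2.44058022 -1.60426013 -0.2043204 ] [-549.45058921  -26.38730624  389.16045574]
{'clock': 0.15, 'joints': array([ 1.09639666e+00,  3.00349369e-01,  1.52144848e+00,  1.60941211e-05,
        1.32066308e+00, -6.65958255e-02]), 'qd': array([ 0.00086188, -0.00049569, -0.0023748 ,  0.00098965,  0.00021302,
       -0.00111368]), 'effort': array([ 1.64623001e-03, -5.31957829e+01, -3.52822781e+01,  7.09478650e-02,
        2.35472404e-02, -6.96095572e-05]), 'eef_pos': array([218.0341688 , 504.7241173 , 205.00919232]), 'eef_rot': array([-3.14072734e+00, -7.33360509e-05,  2.73378479e+00]), 'wrist_force': array([-0.20128259,  0.48386958, -0.1577895 ]), 'moment': array([-0.03463351,  0.03408109, -0.02825124]), 'finger_gap': 94.12286546345142}
```

View pics/scene0.png

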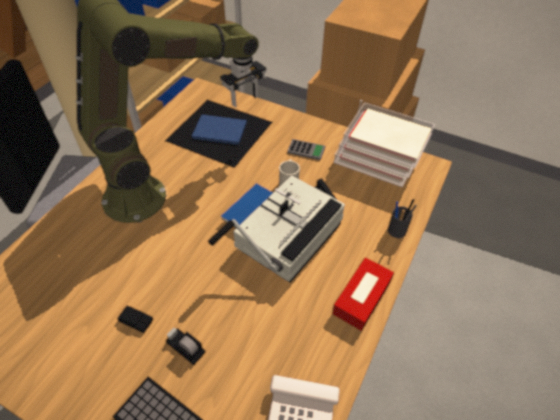

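View pics/top0.png

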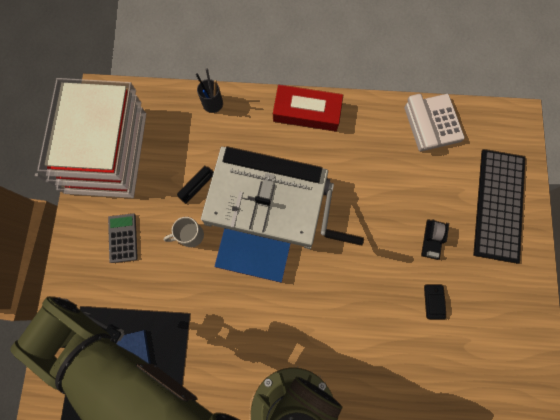

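Run:
```python
from h import *
crop('top0',190,135,380,290,4.2,'t1')
crop('scene0',190,140,360,290,4.5,'s1')
```

```text
(no output)
```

View pics/t1.png

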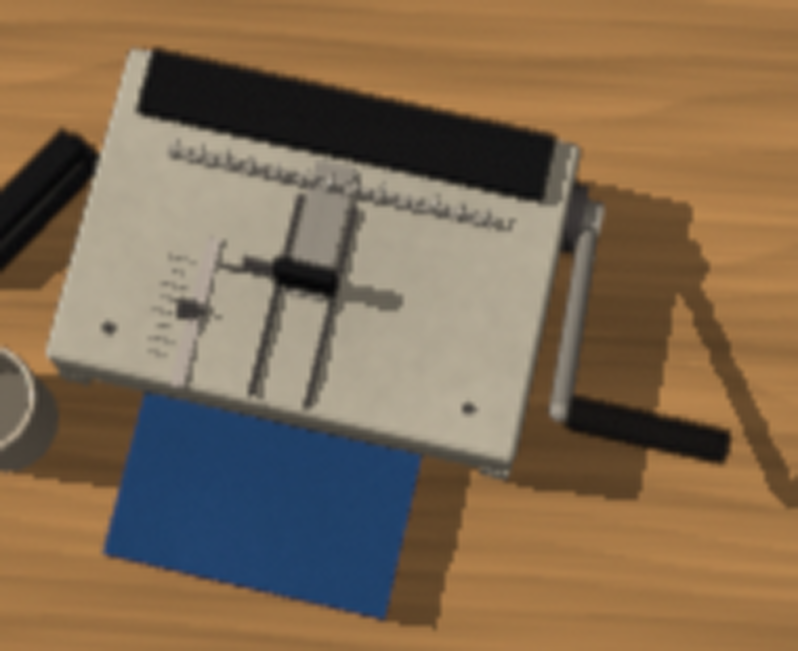

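View pics/s1.png

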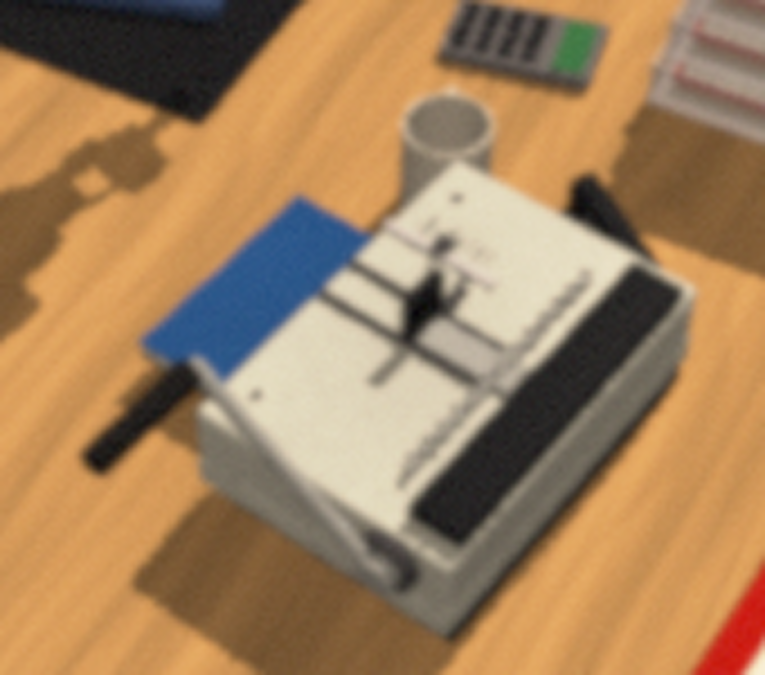

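The top crop shows the deck corners at about FL(50,357), FR(505,466), BL(132,50) and BR(580,147). The grip runs from (568,412) to (728,445), the handle is near (306,277), and the rider is near (188,308). All of these are crop pixels.

Run:
```python
from h import *
from scipy.optimize import least_squares
c=load('top0')
def p(x,y,z): return onplane(c,190+(x+.5)/4.2-.5,135+(y+.5)/4.2-.5,z)
fl,fr,bl,br=[p(*q,110) for q in [(50,357),(507,463),(132,50),(580,147)]]
for q in (fl,fr,bl,br): print(q.round(1))
L=np.array([[-120,170],[-120,-170],[120,170],[120,-170]]);W=np.array([fl,fr,bl,br])[:,:2]
def T(s,l):
    a=s[2];return np.array([[np.cos(a),-np.sin(a)],[np.sin(a),np.cos(a)]])@np.array(l,float).T+np.array(s[:2])[:,None]
r=least_squares(lambda s:(T(s,L).T-W).ravel(),[500,0,0]);s=r.x
print('pose',s,r.fun.round(1))
def toM(w):
    a=s[2];d=w[:2]-s[:2];return np.array([np.cos(a)*d[0]+np.sin(a)*d[1],-np.sin(a)*d[0]+np.cos(a)*d[1]])
for nm,q,z in [('grip a',(568,412),200),('grip b',(728,445),200),('handle',(306,270),162),('pointer',(225,266),113),('rider',(188,308),117),('hookL',(172,150),130),('coverFL',(137,113),126)]:
    w=p(*q,z);print(nm,w.round(1),toM(w).round(1))
```

```text
[528.9 304.6 110. ]
[474.  -19.9 110. ]
[761.9 269.  110. ]
[707.5 -62.1 110. ]
pose [ 6.18099063e+02  1.22891220e+02 -1.65146788e-01] [-1.3  5.7 -2.2 -5.1  2.5  1.8  1.  -2.4]
grip a [496.  -52.4 200. ] [ -91.7 -193. ]
grip b [ 480.9 -156.1  200. ] [ -89.5 -297.8]
handle [589.9 126.1 162. ] [-28.3  -1.5]
pointer [601.9 186.8 113. ] [-26.5  60.4]
rider [568.7 209.8 117. ] [-63.   77.6]
hookL [680.3 229.8 130. ] [ 43.8 115.7]
coverFL [707.9 258.  126. ] [ 66.4 148. ]
```

>>> {"name": "jog_arm", "arguments": {"commands": [[0,0,0.05,0,0,0,0.6],[0.03,-0.06,0.095,0,0,-0.07,0.6],[0.06,-0.13,0.095,0,0,-0.15,0.6],[0.1,-0.2,0.095,0,0,-0.23,0.6],[0.13,-0.28,0.095,0,0,-0.31,0.6],[0.17,-0.37,0.095,0,0,-0.39,0.6],[0.21,-0.46,0.095,0,0,-0.47,0.6],[0.24,-0.54,0.095,0,0,-0.55,0.6],[0.269,-0.619,0.095,0,0,-0.634,0.6],[0.269,-0.619,0.095,0,0,-0.634,0.6]]}}

```text
clock: 1.4
eef_pos: [441.5, -1.2, 300.4]
eef_rot: [3.141, -0.0, 1.403]
wrist_force: [1.3, 0.7, 0.5]
finger_gap: 56.3
```

Run:
```python
from h import *
for n in ['top','wrist']: snap(n,n+'1')
s=manip.read_state();print(s['eef_pos'],s['eef_rot'],s['joints'],s['clock'])
crop('top1',190,100,400,290,3.5,'t2')
```

```text
[442.098009    -3.54258352 299.69579529] [-3.14057045e+00  7.90297274e-04  1.40017394e+00] [-9.04586186e-02 -5.06355297e-03  1.65254776e+00 -7.07925598e-04
  1.49519066e+00  8.02180291e-02] 1.5
```

View pics/wrist1.png

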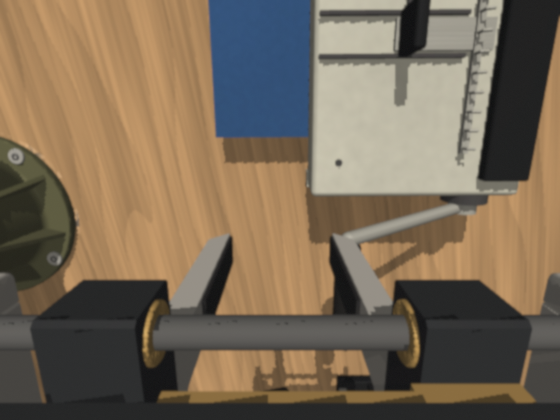

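View pics/t2.png

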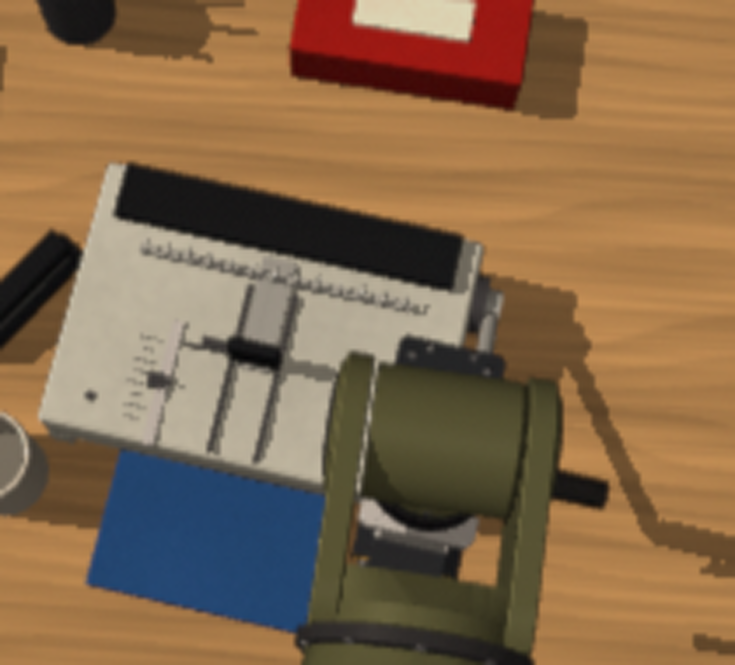

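Wrist view: the deck's front-right corner is at about (313,194), the right edge runs to (515,192), and the rod end is at (345,238). The arm hasn't reached the target yet. I'll use this view to check the machine's yaw.

Run:
```python
from h import *
c=load('wrist1')
for q in [(313,194,110),(513,192,110),(311,60,110),(345,238,200),(484,180,126),(338,162,110)]:
    print(q,onplane(c,*q).round(1))
s=(618.1,122.9,-.165)
def M(x,y,z): 
    a=s[2];return [s[0]+np.cos(a)*x-np.sin(a)*y,s[1]+np.sin(a)*x+np.cos(a)*y,z]
print(proj(c,[M(-120,-170,110),M(120,-170,110),M(-120,0,110),M(67,-150,126),M(-90.6,-185,200),M(-30,0,162)]).round(1))
crop('wrist1',300,0,560,260,3,'w2')
```

```text
(313, 194, 110) [478.4 -22.9 110. ]
(513, 192, 110) [704.7 -59.3 110. ]
(311, 60, 110) [496.9 118.5 110. ]
(345, 238, 200) [495.4 -46.2 200. ]
(484, 180, 126) [662.7 -35.  126. ]
(338, 162, 110) [511.3   8.7 110. ]
[[307.6 196.8]
 [516.4 195.8]
 [310.3  34.3]
 [481.1 181.5]
 [348.1 236. ]
 [419.6  18.8]]
```

View pics/w2.png

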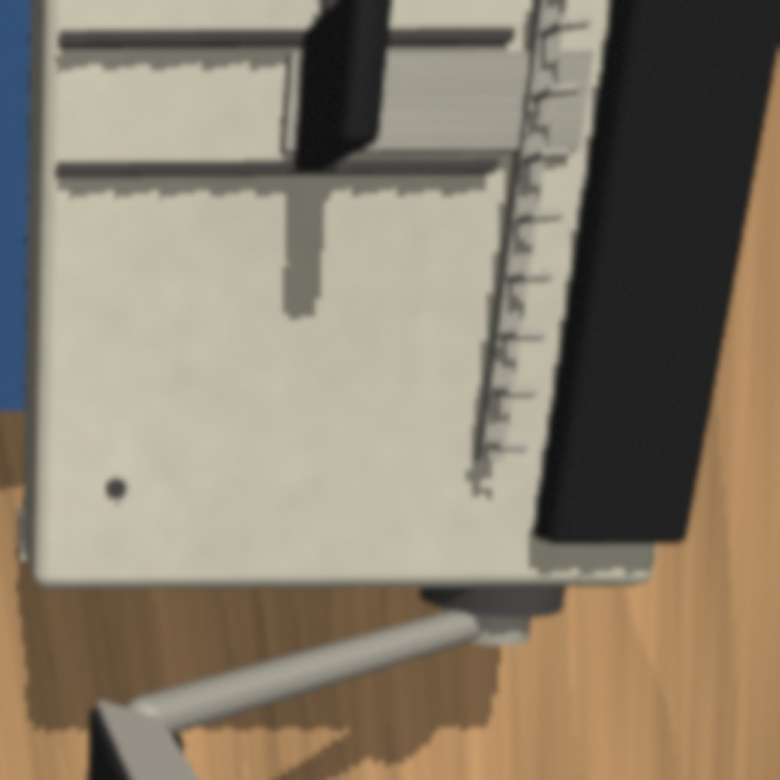

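>>> {"name": "jog_arm", "arguments": {"commands": [[0.01,-0.03,0,0,0,0,0.6],[0.02,-0.06,0,0,0,0,0.6],[0.035,-0.09,0,0,0,0,0.6],[0.045,-0.11,0,0,0,0,0.6],[0.045,-0.11,0,0,0,0,0.6],[0.045,-0.11,0,0,0,0,0.6],[0.045,-0.11,0,0,0,0,0.6],[0.045,-0.11,0,0,0,0,0.6],[0.045,-0.11,0,0,0,0,0.6],[0.045,-0.11,0,0,0,0,0.6]]}}

```text
clock: 2.75
eef_pos: [486.2, -109.0, 300.4]
eef_rot: [3.142, -0.0, 1.406]
wrist_force: [0.7, 0.1, 0.2]
finger_gap: 56.5
```

Run:
```python
from h import *
for n in ['wrist','scene']: snap(n,n+'2')
s=manip.read_state();print(s['eef_pos'],s['eef_rot'],s['clock'],s['wrist_force'])
crop('scene2',180,130,360,290,4,'s2')
```

```text
[ 486.19349527 -109.0968826   300.35493628] [3.14155961e+00 1.11908993e-05 1.40592837e+00] 2.85 [ 0.16241896 -0.61133855  0.00328023]
```

View pics/wrist2.png

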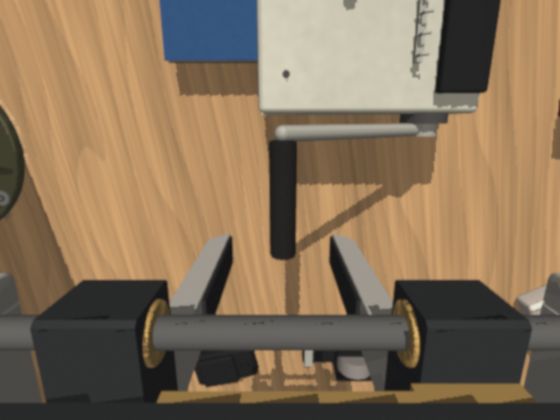

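View pics/s2.png

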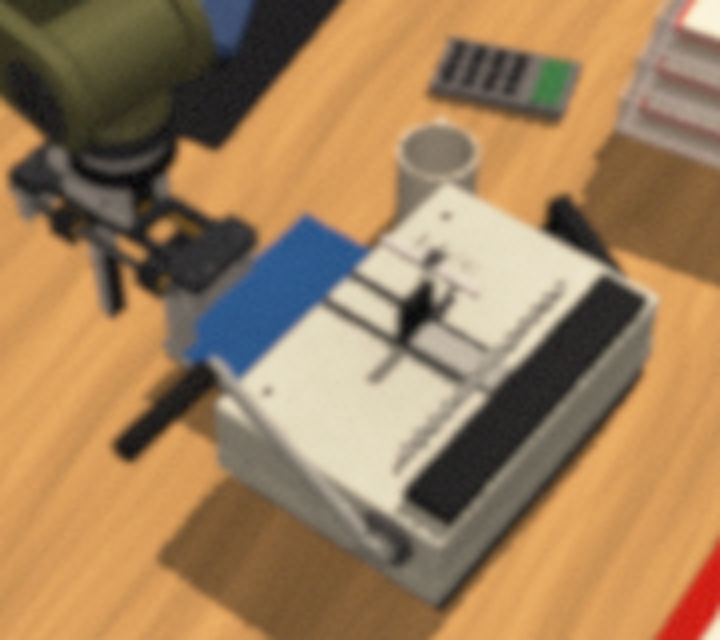

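Wrist view: the black grip runs from about (283,140) to (283,250), centred between the open fingers (gap centre about 282).

Run:
```python
from h import *
c=load('wrist2')
for q in [(283.5,140,200),(283.5,250,200),(261,110,110),(476,109,110)]:
    print(q,onplane(c,*q).round(1))
print(proj(c,[[486.2,-109.1,300.4],[486.2,-109.1,200]]))
```

```text
(283.5, 140, 200) [498.3 -53.8 200. ]
(283.5, 250, 200) [ 482.4 -150.7  200. ]
(261, 110, 110) [479.4 -23.8 110. ]
(476, 109, 110) [708.1 -60.9 110. ]
[[279.8318488  249.68021305]
 [280.09521689 205.66331974]]
```

>>> {"name": "jog_arm", "arguments": {"commands": [[0.002,0,-0.03,0,0,0,0.6],[0.002,0,-0.06,0,0,0,0.6],[0.002,0,-0.09,0,0,0,0.6],[0.002,0,-0.118,0,0,0,0.6],[0.002,0,-0.118,0,0,0,0.6],[0.002,0,-0.118,0,0,0,0.1],[0.002,0,-0.118,0,0,0,0.1],[0.002,0,-0.118,0,0,0,0.1],[0.002,0,-0.118,0,0,0,0.1],[0.002,0,-0.118,0,0,0,0.1]], "grip_force": 35}}

```text
clock: 4.1
eef_pos: [487.8, -109.1, 182.7]
eef_rot: [-3.141, 0.0, 1.406]
wrist_force: [-4.5, 1.1, 4.7]
finger_gap: 23.3
```

Run:
```python
from h import *
snap('wrist','wrist3')
s=manip.read_state();print(s['eef_pos'],s['finger_gap'],s['clock'],s['wrist_force'],s['moment'])
a=-.164
for q in [0,.1,.2,.3,.4,.5,.6,.7,.8,.85,.87]:
    d=-200*(np.cos(.61-q)-np.cos(.61)); z=200*(np.sin(.61-q)-np.sin(.61))
    print(q,[round(d*np.cos(a)),round(d*np.sin(a)),round(z)])
```

```text
[ 487.81120507 -109.05219791  182.69415606] 23.046205064941677 4.15 [-5.58840404  0.1048003   4.04698389] [0.08916161 1.15731078 0.05608183]
0 [0, 0, 0]
0.1 [-10, 2, -17]
0.2 [-19, 3, -35]
0.3 [-26, 4, -54]
0.4 [-31, 5, -73]
0.5 [-34, 6, -93]
0.6 [-36, 6, -113]
0.7 [-35, 6, -133]
0.8 [-32, 5, -152]
0.85 [-30, 5, -162]
0.87 [-29, 5, -166]
```

View pics/wrist3.png

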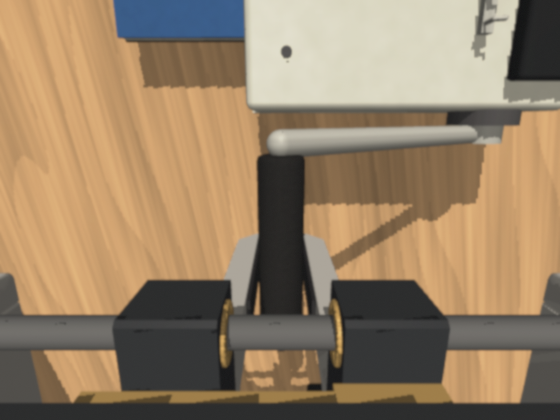

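>>> {"name": "jog_arm", "arguments": {"commands": [[-0.01,0.002,-0.017,0,0,0,0.1],[-0.019,0.003,-0.035,0,0,0,0.1],[-0.026,0.004,-0.054,0,0,0,0.1],[-0.031,0.005,-0.073,0,0,0,0.1],[-0.034,0.006,-0.093,0,0,0,0.1],[-0.036,0.006,-0.113,0,0,0,0.1],[-0.035,0.006,-0.133,0,0,0,0.1],[-0.032,0.005,-0.152,0,0,0,0.1],[-0.03,0.005,-0.164,0,0,0,0.1],[-0.03,0.005,-0.165,0,0,0,0.1]]}}

```text
clock: 5.4
eef_pos: [456.5, -103.8, 16.4]
eef_rot: [-3.137, -0.0, 1.406]
wrist_force: [-12.1, 0.6, 6.9]
finger_gap: 23.4
```

Run:
```python
from h import *
snap('scene','scene4')
s=manip.read_state();print(s['eef_pos'],s['eef_rot'],s['finger_gap'],s['clock'],s['wrist_force'],s['moment'])
crop('scene4',180,130,360,290,4,'s4')
```

```text
[ 456.52955713 -103.81917912   16.61020967] [-3.13703161e+00 -1.72363242e-04  1.40619362e+00] 23.051579096997866 5.45 [-12.79617193   0.81588772   6.88944524] [0.02392098 2.10777718 0.07851235]
```

View pics/s4.png

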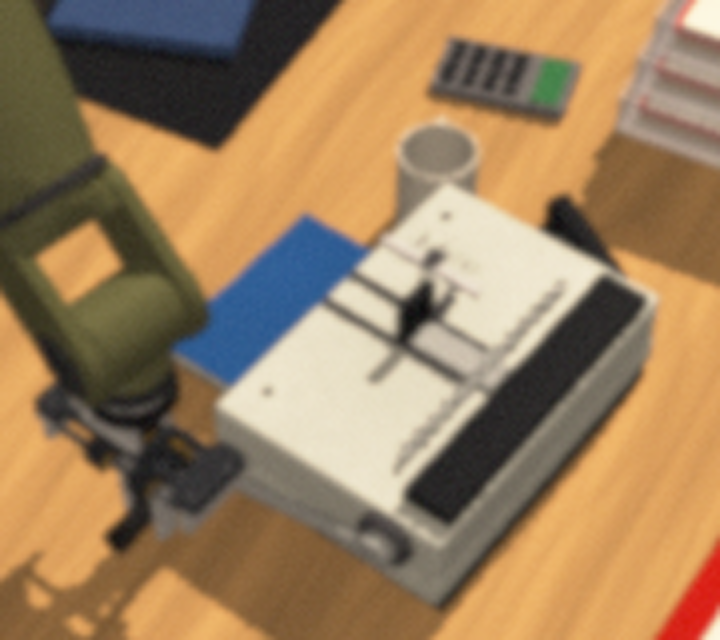

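>>> {"name": "jog_arm", "arguments": {"commands": [[-0.001,0,-0.002,0,0,0,0.1],[-0.002,0,-0.004,0,0,0,0.1],[-0.002,0,-0.005,0,0,0,0.1],[-0.002,0,-0.006,0,0,0,0.1],[-0.002,0,-0.006,0,0,0,0.1],[-0.002,0,-0.006,0,0,0,0.1],[-0.002,0,-0.006,0,0,0,0.1],[-0.002,0,-0.006,0,0,0,0.1],[-0.002,0,-0.006,0,0,0,0.1],[-0.002,0,-0.006,0,0,0,0.1]]}}

```text
clock: 6.7
eef_pos: [457.5, -104.1, 12.5]
eef_rot: [3.138, -0.0, 1.406]
wrist_force: [0.9, 4.0, 9.2]
finger_gap: 23.3
```

Run:
```python
from h import *
c=snap('wrist','wrist5')
s=manip.read_state();print(s['eef_pos'],s['finger_gap'],s['clock'],s['wrist_force'],s['moment'])
```

```text
[ 457.5190793  -104.13662093   12.49187427] 23.004992458992444 6.75 [ 0.48595598  3.81714062 10.33252633] [ 0.51889325 -0.33124991 -0.01743949]
```

View pics/wrist5.png

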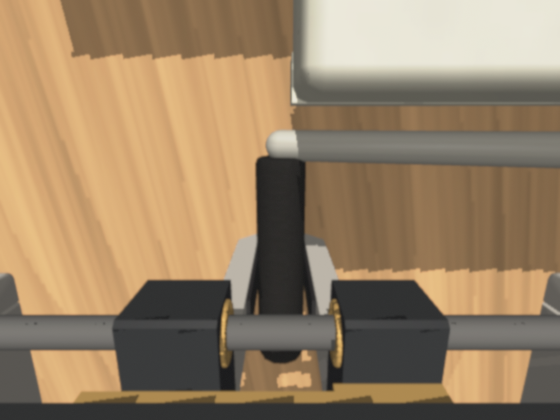

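```bash
python3 - <<'E'
from h import *
for fn in ['wrist3','wrist5']:
    crop(fn,230,110,330,250,6,fn+'c')
    c=load(fn)
    R=cv2.Rodrigues(np.array(c['rvec'],float))[0];print('cam',-R.T@np.array(c['tvec']).ravel(),R[2])
    ux=np.array([np.cos(-.163),np.sin(-.163),0]);uy=np.array([-ux[1],ux[0],0])
    mid=np.array([488.2,-109,200]) if fn=='wrist3' else np.array([457.5,-104.1,38])
    for dz in (-10,-5,0,5):
        b=mid+uy*50+[0,0,dz]
        print(dz,proj(c,[b+12*ux,b-12*ux,b]).round(1).tolist())
E
cd pics; python3 -c "
import cv2,numpy as np
cv2.imwrite('w35.png',np.hstack([cv2.resize(cv2.imread(f),(400,560)) for f in('wrist3c.png','wrist5c.png')]))"
```

```text
cam [500.45480177 -37.09456593 360.27236973] [-0.04228103 -0.24924367 -0.9675174 ]
-10 [[303.2, 165.0], [257.1, 165.1], [280.2, 165.0]]
-5 [[303.9, 166.3], [256.4, 166.4], [280.1, 166.3]]
0 [[304.6, 167.7], [255.7, 167.8], [280.1, 167.8]]
5 [[305.3, 169.2], [254.9, 169.3], [280.1, 169.2]]
cam [469.44234009 -32.07625266 190.05607585] [-0.03849453 -0.24965988 -0.96756815]
-10 [[303.7, 167.4], [255.3, 167.5], [279.5, 167.4]]
-5 [[304.4, 168.8], [254.6, 169.0], [279.5, 168.9]]
0 [[305.2, 170.4], [253.8, 170.5], [279.5, 170.5]]
5 [[306.1, 172.1], [252.9, 172.2], [279.5, 172.1]]
```

View pics/w35.png

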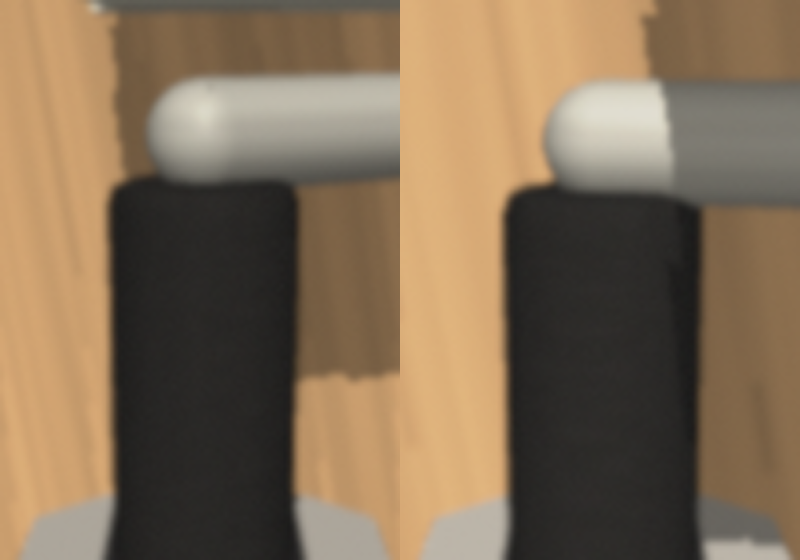

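>>> {"name": "jog_arm", "arguments": {"commands": [[-0.002,0,0.016,0,0,0,0.1],[-0.005,0.001,0.036,0,0,0,0.1],[-0.006,0.001,0.056,0,0,0,0.1],[-0.004,0.001,0.076,0,0,0,0.1],[-0.001,0,0.096,0,0,0,0.1],[0.004,-0.001,0.116,0,0,0,0.1],[0.011,-0.002,0.135,0,0,0,0.1],[0.02,-0.003,0.153,0,0,0,0.1],[0.03,-0.005,0.172,0,0,0,0.1],[0.03,-0.005,0.173,0,0,0,0.1]]}}

```text
clock: 8.0
eef_pos: [487.9, -109.3, 182.4]
eef_rot: [3.14, -0.0, 1.406]
wrist_force: [28.0, -4.5, -34.8]
finger_gap: 23.3
```

Run:
```python
from h import *
c=snap('wrist','wrist6')
s=manip.read_state();print(s['eef_pos'],s['finger_gap'],s['clock'],s['wrist_force'],s['moment'])
crop('wrist6',130,0,560,420,1.8,'w6')
```

```text
[ 487.85136025 -109.24724638  182.3314372 ] 22.95151666901146 8.05 [ 25.98257562  -3.74167898 -29.36965249] [-0.90431946 -4.6813158   0.01018589]
```

View pics/wrist6.png

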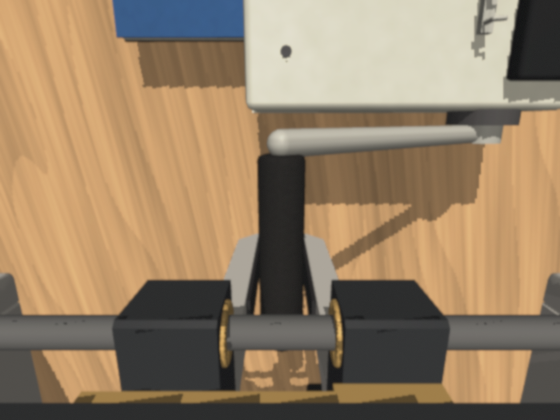

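>>> {"name": "jog_arm", "arguments": {"commands": [[-0.01,0.002,-0.019,0,0,0,0.1],[-0.019,0.003,-0.038,0,0,0,0.1],[-0.026,0.004,-0.057,0,0,0,0.1],[-0.031,0.005,-0.076,0,0,0,0.1],[-0.034,0.006,-0.096,0,0,0,0.1],[-0.036,0.006,-0.116,0,0,0,0.1],[-0.035,0.006,-0.136,0,0,0,0.1],[-0.032,0.005,-0.155,0,0,0,0.1],[-0.03,0.005,-0.175,0,0,0,0.1],[-0.03,0.005,-0.175,0,0,0,0.1]]}}

```text
clock: 9.3
eef_pos: [457.6, -104.4, 9.8]
eef_rot: [3.139, 0.0, 1.406]
wrist_force: [2.7, 2.1, 9.3]
finger_gap: 23.3
```

Run:
```python
from h import *
c=snap('wrist','wrist7');c=snap('scene','scene7')
s=manip.read_state();print(s['eef_pos'],s['finger_gap'],s['clock'],s['wrist_force'],s['moment'])
crop('scene7',190,200,320,280,6,'s7')
```

```text
[ 457.54322017 -104.35128075   10.23987957] 23.050400264458222 9.4 [2.73486837 0.58354225 8.18791054] [ 0.14608103 -0.14195112  0.0825547 ]
```

View pics/s7.png

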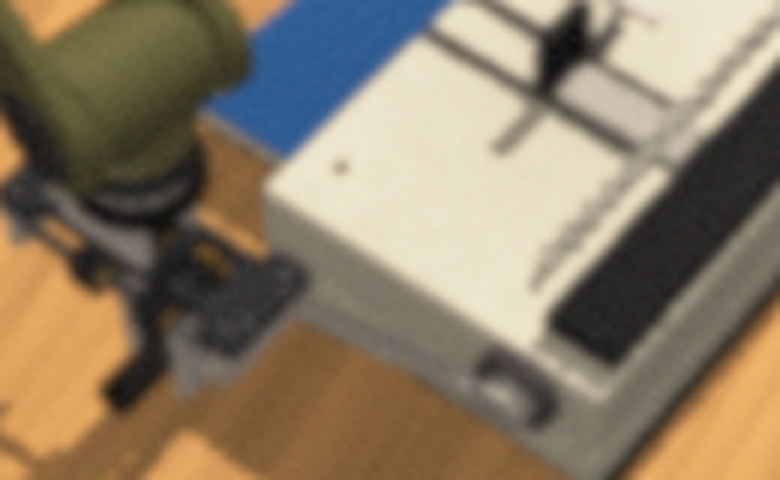

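View pics/wrist7.png

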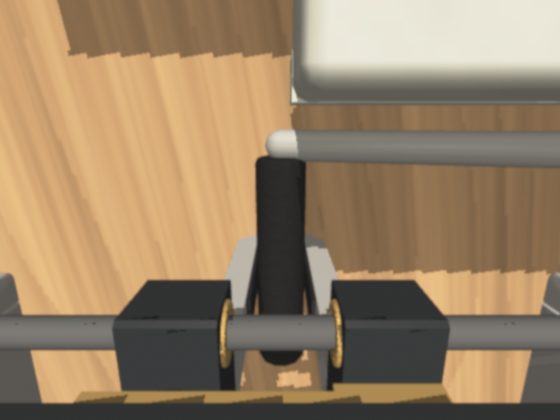

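Run:
```python
from h import *
s3=(618.1,122.9,-.164)
for fn in ['wrist3','wrist6','wrist5','wrist7']:
    c=load(fn); g=c['pixels'].astype(float).mean(2)
    row=g[180:215,235:330]; out=[]
    for v in (180,195,210,225):
        r=g[v-2:v+3,235:330].mean(0); i=np.where(r<60)[0]; 
        l,rr=i[0],i[-1]
        L=l-1+(r[l-1]-60)/(r[l-1]-r[l]); Rr=rr+(60-r[rr])/(r[rr+1]-r[rr])
        out.append((round(L+235,2),round(Rr+235,2),round(Rr-L,2)))
    col=g[140:175,276:286].mean(1); k=np.where(col<60)[0][0]
    print(fn,out,'end',140+k-1+(col[k-1]-60)/(col[k-1]-col[k]))
    R=cv2.Rodrigues(np.array(c['rvec'],float))[0];print('cam',(-R.T@np.array(c['tvec']).ravel()).round(1))
```

```text
wrist3 [(np.float64(257.77), np.float64(304.2), np.float64(46.43)), (np.float64(258.02), np.float64(303.89), np.float64(45.87)), (np.float64(258.39), np.float64(302.7), np.float64(44.31)), (np.float64(258.7), np.float64(302.42), np.float64(43.72))] end 155.7014492753623
cam [500.5 -37.1 360.3]
wrist6 [(np.float64(258.06), np.float64(304.59), np.float64(46.53)), (np.float64(258.37), np.float64(304.24), np.float64(45.87)), (np.float64(258.7), np.float64(303.32), np.float64(44.62)), (np.float64(258.97), np.float64(303.07), np.float64(44.11))] end 155.41272430668843
cam [500.  -37.3 360. ]
wrist5 [(np.float64(256.52), np.float64(304.73), np.float64(48.21)), (np.float64(256.77), np.float64(304.41), np.float64(47.63)), (np.float64(257.02), np.float64(304.09), np.float64(47.07)), (np.float64(257.52), np.float64(303.84), np.float64(46.32))] end 158.142578125
cam [469.4 -32.1 190.1]
wrist7 [(np.float64(256.2), np.float64(305.05), np.float64(48.85)), (np.float64(256.51), np.float64(304.86), np.float64(48.35)), (np.float64(256.79), np.float64(304.49), np.float64(47.7)), (np.float64(257.15), np.float64(304.11), np.float64(46.96))] end 158.13320079522862
cam [469.6 -32.3 187.4]
```

Between the last two bottom poses the bar came 2.3 mm nearer the camera while the gripper dropped 2.3 mm. So the bar wasn't moving, and the bottom stop is reached. I'll carry on with the strokes.

>>> {"name": "jog_arm", "arguments": {"commands": [[-0.002,0,0.018,0,0,0,0.1],[-0.005,0.001,0.038,0,0,0,0.1],[-0.006,0.001,0.058,0,0,0,0.1],[-0.004,0.001,0.078,0,0,0,0.1],[-0.001,0,0.098,0,0,0,0.1],[0.004,-0.001,0.118,0,0,0,0.1],[0.011,-0.002,0.137,0,0,0,0.1],[0.02,-0.003,0.155,0,0,0,0.1],[0.03,-0.005,0.174,0,0,0,0.1],[0.03,-0.005,0.175,0,0,0,0.1]]}}

```text
clock: 10.65
eef_pos: [487.8, -109.3, 182.4]
eef_rot: [3.14, -0.0, 1.406]
wrist_force: [26.3, -4.6, -33.9]
finger_gap: 23.3
```

>>> {"name": "jog_arm", "arguments": {"commands": [[-0.01,0.002,-0.019,0,0,0,0.1],[-0.019,0.003,-0.038,0,0,0,0.1],[-0.026,0.004,-0.057,0,0,0,0.1],[-0.031,0.005,-0.076,0,0,0,0.1],[-0.034,0.006,-0.096,0,0,0,0.1],[-0.036,0.006,-0.116,0,0,0,0.1],[-0.035,0.006,-0.136,0,0,0,0.1],[-0.032,0.005,-0.155,0,0,0,0.1],[-0.03,0.005,-0.174,0,0,0,0.1],[-0.03,0.005,-0.174,0,0,0,0.1]]}}

```text
clock: 11.9
eef_pos: [457.7, -104.4, 10.9]
eef_rot: [3.139, 0.0, 1.406]
wrist_force: [3.4, 0.2, 6.9]
finger_gap: 23.3
```

>>> {"name": "jog_arm", "arguments": {"commands": [[-0.002,0,0.018,0,0,0,0.1],[-0.005,0.001,0.038,0,0,0,0.1],[-0.006,0.001,0.058,0,0,0,0.1],[-0.004,0.001,0.078,0,0,0,0.1],[-0.001,0,0.098,0,0,0,0.1],[0.004,-0.001,0.118,0,0,0,0.1],[0.011,-0.002,0.137,0,0,0,0.1],[0.02,-0.003,0.155,0,0,0,0.1],[0.03,-0.005,0.173,0,0,0,0.1],[0.03,-0.005,0.174,0,0,0,0.1]]}}

```text
clock: 13.15
eef_pos: [487.8, -109.3, 182.4]
eef_rot: [3.14, -0.0, 1.406]
wrist_force: [26.8, -4.8, -33.3]
finger_gap: 23.3
```

>>> {"name": "jog_arm", "arguments": {"commands": [[-0.01,0.002,-0.019,0,0,0,0.1],[-0.019,0.003,-0.038,0,0,0,0.1],[-0.026,0.004,-0.057,0,0,0,0.1],[-0.031,0.005,-0.076,0,0,0,0.1],[-0.034,0.006,-0.096,0,0,0,0.1],[-0.036,0.006,-0.116,0,0,0,0.1],[-0.035,0.006,-0.136,0,0,0,0.1],[-0.032,0.005,-0.155,0,0,0,0.1],[-0.03,0.005,-0.174,0,0,0,0.1],[-0.03,0.005,-0.174,0,0,0,0.1]]}}

```text
clock: 14.4
eef_pos: [457.7, -104.4, 10.9]
eef_rot: [3.139, 0.0, 1.406]
wrist_force: [3.6, 1.1, 8.7]
finger_gap: 23.0
```

>>> {"name": "jog_arm", "arguments": {"commands": [[-0.002,0,0.018,0,0,0,0.1],[-0.005,0.001,0.038,0,0,0,0.1],[-0.006,0.001,0.058,0,0,0,0.1],[-0.004,0.001,0.078,0,0,0,0.1],[-0.001,0,0.098,0,0,0,0.1],[0.004,-0.001,0.118,0,0,0,0.1],[0.011,-0.002,0.137,0,0,0,0.1],[0.02,-0.003,0.155,0,0,0,0.1],[0.03,-0.005,0.173,0,0,0,0.1],[0.03,-0.005,0.174,0,0,0,0.1]]}}

```text
clock: 15.65
eef_pos: [487.8, -109.3, 182.5]
eef_rot: [3.14, -0.0, 1.406]
wrist_force: [26.3, -4.4, -34.4]
finger_gap: 23.0
```

Four strokes are done and the lever is held up. Next I open the gripper and rise.

>>> {"name": "jog_arm", "arguments": {"commands": [[0,0,-0.002,0,0,0,0.1],[0,0,-0.002,0,0,0,0.6],[0,0,-0.002,0,0,0,0.6],[0,0,-0.002,0,0,0,0.6],[0,0,-0.002,0,0,0,0.6],[0,0,0.03,0,0,0,0.6],[0,0,0.06,0,0,0,0.6],[0,0,0.09,0,0,0,0.6],[0,0,0.12,0,0,0,0.6],[0,0,0.12,0,0,0,0.6]]}}

```text
clock: 16.9
eef_pos: [486.7, -109.2, 306.3]
eef_rot: [3.138, 0.001, 1.406]
wrist_force: [0.7, -0.7, -0.3]
finger_gap: 56.5
```

Run:
```python
from h import *
c=snap('wrist','wrist8')
s=manip.read_state();print(s['eef_pos'],s['eef_rot'],s['finger_gap'],s['clock'],s['wrist_force'])
crop('wrist8',100,0,520,420,1.8,'w8')
```

```text
[ 486.28061956 -109.12889983  304.54933659] [3.14053955e+00 1.35048128e-04 1.40595689e+00] 56.44246974378424 16.95 [ 0.24844232 -0.33947928 -1.28227504]
```

View pics/wrist8.png

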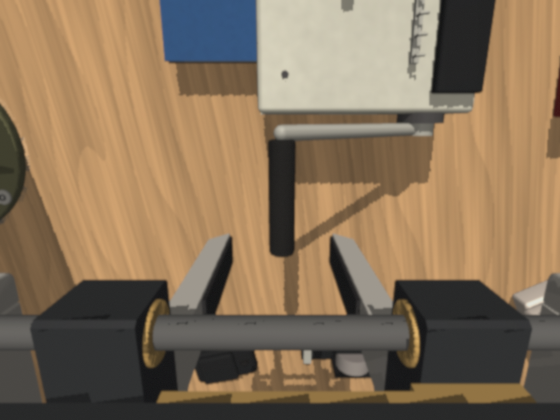

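>>> {"name": "jog_arm", "arguments": {"commands": [[0.02,0.04,0,0,0,0,0.6],[0.04,0.08,0,0,0,0,0.6],[0.06,0.12,0,0,0,0,0.6],[0.08,0.16,0,0,0,0,0.6],[0.095,0.2,0,0,0,0,0.5],[0.102,0.236,-0.02,0,0,0,0.5],[0.102,0.236,-0.035,0,0,0,0.5],[0.102,0.236,-0.035,0,0,0,0.5],[0.102,0.236,-0.035,0,0,0,0.5],[0.102,0.236,-0.035,0,0,0,0.5]]}}

```text
clock: 18.2
eef_pos: [588.4, 126.2, 270.2]
eef_rot: [3.14, -0.0, 1.405]
wrist_force: [-0.6, -0.1, 0.3]
finger_gap: 46.9
```

Run:
```python
from h import *
c=snap('wrist','wrist9')
s=manip.read_state();print(s['eef_pos'],s['eef_rot'],s['finger_gap'],s['clock'],s['wrist_force'])
crop('wrist9',180,60,380,260,4,'w9')
```

```text
[588.34984895 126.28135785 270.05223373] [ 3.14051350e+00 -3.02999425e-04  1.40508413e+00] 47.0894406330268 18.25 [-0.46536722  0.4301519  -0.24108475]
```

View pics/wrist9.png

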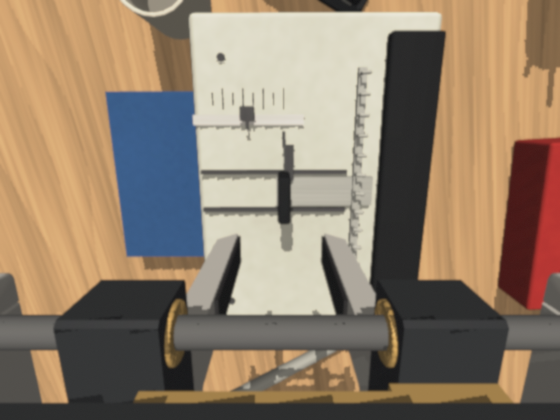

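View pics/w9.png

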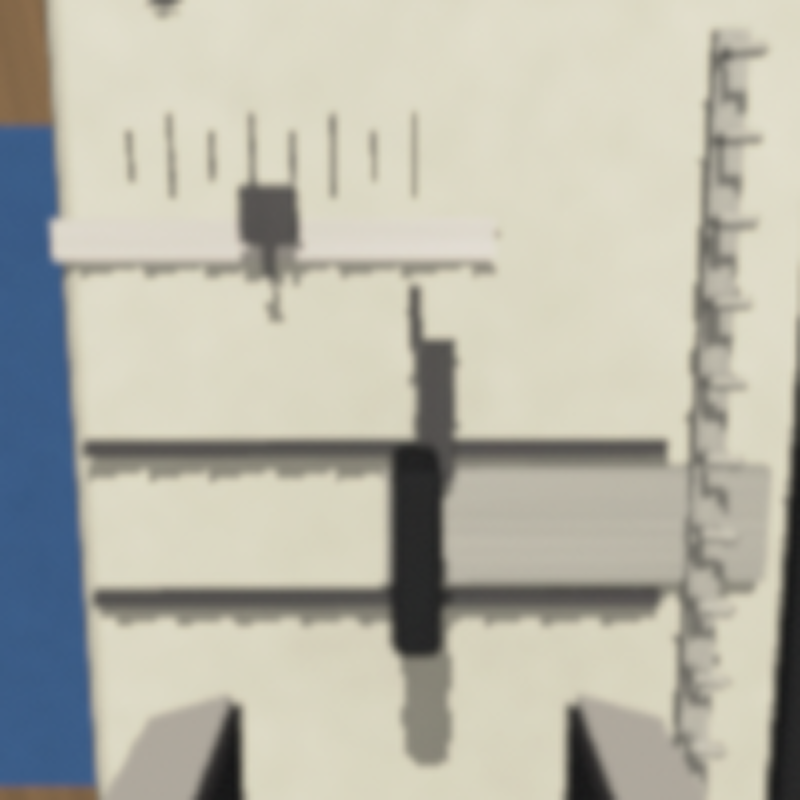

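The enlarged crop (origin 180,60, x4) shows the pointer tip near (414,288), the mark finger at x≈268 with its tip near (268,272), and the handle top centred near (416,550).

Run:
```python
from h import *
c=load('wrist9'); s=(618.1,122.9,-.164)
def M(x,y,z):
    a=s[2];return [s[0]+np.cos(a)*x-np.sin(a)*y,s[1]+np.sin(a)*x+np.cos(a)*y,z]
def toM(w):
    a=s[2];d=w[:2]-s[:2];return np.array([np.cos(a)*d[0]+np.sin(a)*d[1],-np.sin(a)*d[0]+np.cos(a)*d[1]])
f=lambda x,y,z: onplane(c,180+(x+.5)/4-.5,60+(y+.5)/4-.5,z)
for n,x,y,z in [('ptr',414,288,113),('ptr',414,288,118),('mark',268,272,113),('mark',268,272,118),('riderTop',268,214,120),('handle',416,455,162),('handle',416,645,162)]:
    w=f(x,y,z);print(n,z,w.round(1),toM(w).round(1))
c=load('top0')
crop('top0',215,180,275,235,12,'t9')
```

```text
ptr 113 [601.6 186.2 113. ] [-26.6  59.7]
ptr 118 [601.6 186.3 118. ] [-26.6  59.9]
mark 113 [566.5 196.  113. ] [-62.8  63.7]
mark 118 [567. 196. 118.] [-62.3  63.8]
riderTop 120 [569.8 209.4 120. ] [-61.8  77.4]
handle 162 [596.1 152.5 162. ] [-26.5  25.6]
handle 162 [589.  109.4 162. ] [-26.5 -18.1]
```

View pics/t9.png

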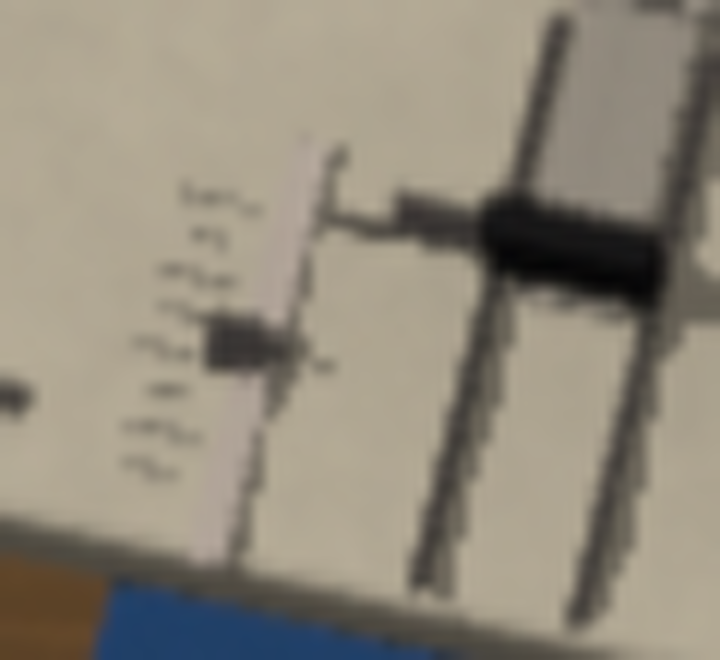

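>>> {"name": "jog_arm", "arguments": {"commands": [[0.004,0.004,-0.03,0,0,0,0.5],[0.004,0.004,-0.06,0,0,0,0.5],[0.004,0.004,-0.09,0,0,0,0.5],[0.004,0.004,-0.12,0,0,0,0.5],[0.004,0.004,-0.142,0,0,0,0.5],[0.004,0.004,-0.142,0,0,0,0.5],[0.004,0.004,-0.142,0,0,0,0.05],[0.004,0.004,-0.142,0,0,0,0.05],[0.004,0.004,-0.142,0,0,0,0.05],[0.004,0.004,-0.142,0,0,0,0.05]], "grip_force": 40}}

```text
clock: 19.5
eef_pos: [592.2, 131.0, 127.7]
eef_rot: [3.141, -0.0, 1.406]
wrist_force: [-0.5, -1.1, 3.8]
finger_gap: 11.9
```

Run:
```python
from h import *
c=snap('wrist','wrist10')
s=manip.read_state();print(s['eef_pos'],s['eef_rot'],s['finger_gap'],s['clock'],s['wrist_force'])
crop('wrist10',180,60,380,260,4,'w10')
```

```text
[592.20637844 130.96114922 127.71429926] [ 3.14138257e+00 -1.06022431e-04  1.40601096e+00] 11.676737709323845 19.55 [-1.28611748  0.18855224  2.88713542]
```

View pics/wrist10.png

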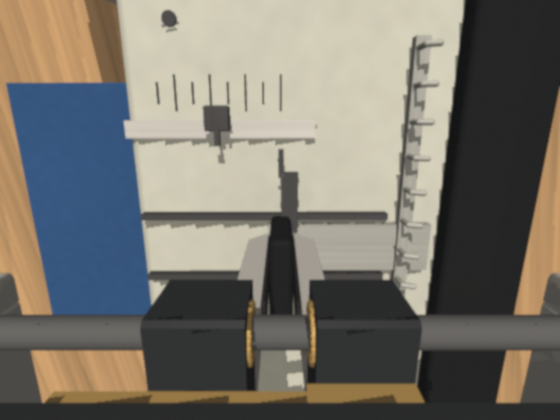

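>>> {"name": "jog_arm", "arguments": {"commands": [[-0.005,0.001,0,0,0,0,0.05],[-0.01,0.002,0,0,0,0,0.05],[-0.015,0.0025,0,0,0,0,0.05],[-0.02,0.0035,0,0,0,0,0.05],[-0.025,0.004,0,0,0,0,0.05],[-0.03,0.005,0,0,0,0,0.05],[-0.0325,0.0055,0,0,0,0,0.05],[-0.0325,0.0055,0,0,0,0,0.05],[-0.0325,0.0055,0,0,0,0,0.05],[-0.0325,0.0055,0,0,0,0,0.05]]}}

```text
clock: 20.8
eef_pos: [560.4, 136.2, 127.7]
eef_rot: [3.139, -0.0, 1.406]
wrist_force: [7.3, -1.7, -0.2]
finger_gap: 11.9
```

Run:
```python
from h import *
c=snap('wrist','wrist11'); snap('top','top11')
s=manip.read_state();print(s['eef_pos'],s['eef_rot'],s['finger_gap'],s['clock'],s['wrist_force'])
crop('wrist11',200,70,360,220,5,'w11')
crop('top11',215,180,275,235,12,'t11')
```

```text
[560.40125785 136.20676337 127.66681006] [ 3.13916959e+00 -2.80352467e-04  1.40581925e+00] 11.371980651248652 20.9 [ 8.69926736 -0.95397722 -1.12210668]
```

View pics/w11.png

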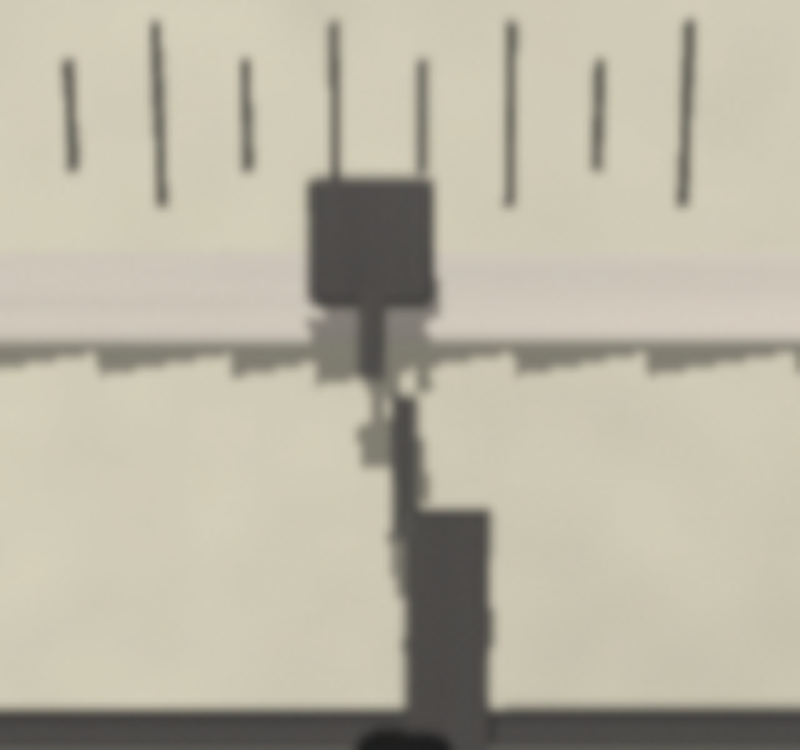

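View pics/t11.png

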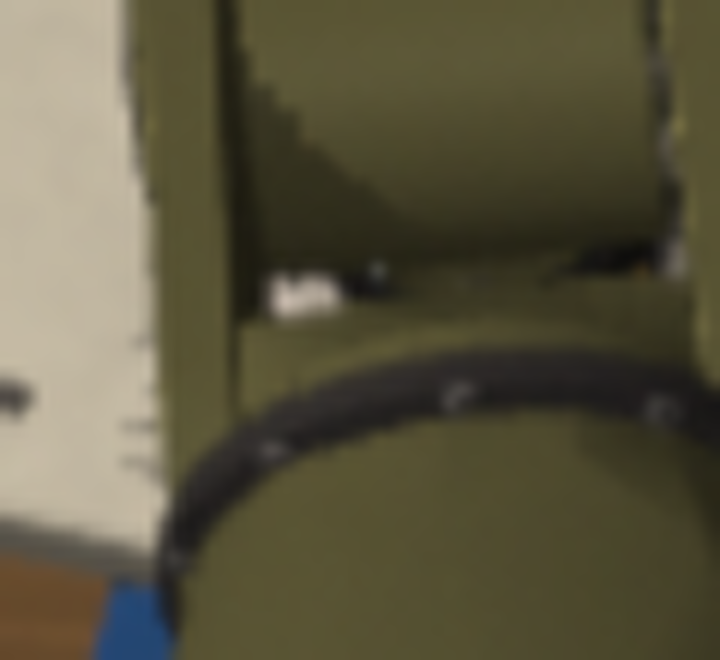

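The mark finger is centred at crop x≈372 (y≈350) and the pointer at x≈404 (y≈420), at about 8 px/mm. That leaves about 4 mm to pull.

>>> {"name": "jog_arm", "arguments": {"commands": [[-0.001,0.0002,0,0,0,0,0.05],[-0.002,0.0003,0,0,0,0,0.05],[-0.003,0.0005,0,0,0,0,0.05],[-0.0039,0.0006,0,0,0,0,0.05],[-0.0039,0.0006,0,0,0,0,0.05],[-0.0039,0.0006,0,0,0,0,0.05],[-0.0039,0.0006,0,0,0,0,0.05],[-0.0039,0.0006,0,0,0,0,0.05],[-0.0039,0.0006,0,0,0,0,0.05],[-0.0039,0.0006,0,0,0,0,0.05]]}}

```text
clock: 22.15
eef_pos: [556.6, 136.8, 127.7]
eef_rot: [3.139, -0.0, 1.406]
wrist_force: [8.1, -1.1, -1.6]
finger_gap: 11.7
```

Run:
```python
from h import *
c=snap('wrist','wrist12'); snap('scene','scene12')
s=manip.read_state();print(s['eef_pos'],s['eef_rot'],s['finger_gap'],s['clock'],s['wrist_force'])
crop('wrist12',240,100,320,175,10,'w12')
crop('scene12',180,130,360,290,4,'s12')
# perspective: image direction of the machine y axis through the pointer
a=s['eef_rot'][2]; uy=np.array([np.cos(1.4066),np.sin(1.4066),0])
b=onplane(c,280,160,115); print(b,proj(c,[b,b+10*uy,b+[0,0,3],b+np.array([-uy[1],uy[0],0])*-1]))
```

```text
[556.57656467 136.83081602 127.67167823] [ 3.13897056e+00 -3.82011003e-04  1.40581128e+00] 11.44974101871654 22.25 [ 9.73888729 -1.60735658 -0.82734856]
[565.03084006 186.44127534 115.        ] [[280.         160.        ]
 [279.97466072 142.45857413]
 [280.0041565  160.62747685]
 [281.72676334 159.99778869]]
```

View pics/w12.png

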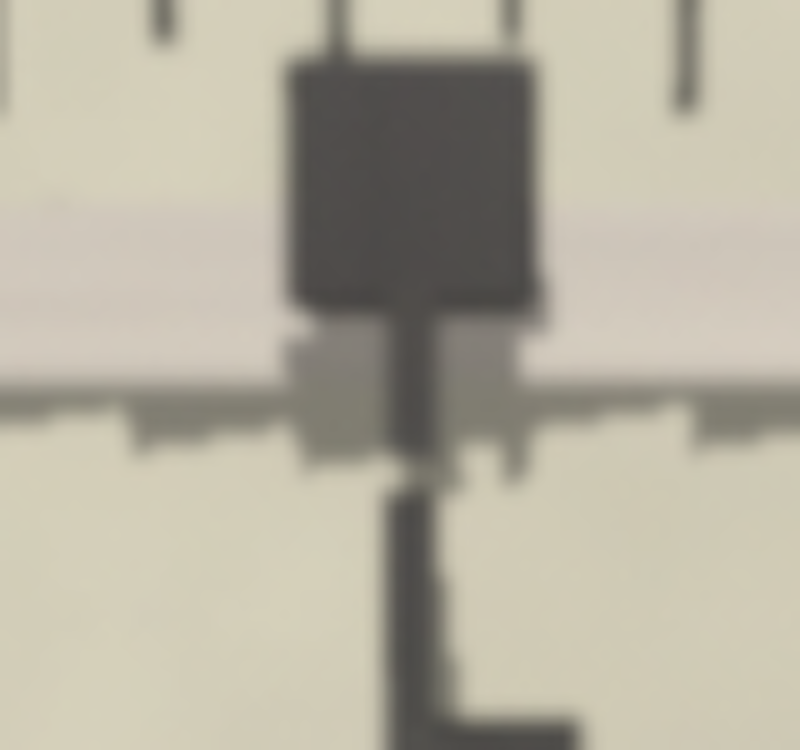

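View pics/s12.png

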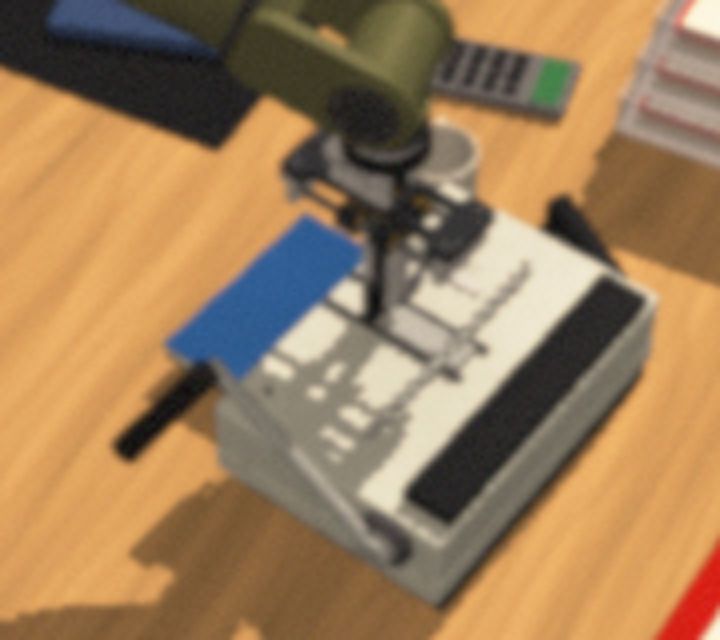

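The mark finger is centred at crop x≈411 and the pointer at x≈410, at about 17 px/mm, so they are level within 0.1 mm. The scene view shows the lever up, and the rider hasn't moved against its ticks.

Run:
```python
from h import *
s=manip.read_state();print(s['eef_pos'],s['finger_gap'],s['clock'],s['wrist_force'])
print(manip.sign_off())
```

```text
[556.57656467 136.83081602 127.67167823] 11.44974101871654 22.25 [ 9.73888729 -1.60735658 -0.82734856]
the job is handed in; nothing more can be done
None
```

I pumped the lever through four full strokes and released it in the up position. I then pulled the comb opener out about 36 mm to the size mark and handed the job in at 22.25 s, still holding its handle.

- **Alignment:** in the last wrist picture the pointer and the mark are level to about 0.1 mm. The mark's rider has not moved against its ticks. The gripper still holds the handle, with a pull of about 10 N.
- **Top of the strokes:** each stroke ended firmly against the top stop, pushing at about 35 N. The final scene picture shows the lever up.
- **Bottom of the strokes:** the wrist force read only about 7–10 N, less than I expected against a stop. Two wrist pictures, from strokes 1 and 2, showed the grip bar standing still while the fingers slid 2.3 mm further down it. I took that as the bottom stop. Strokes 3 and 4 went to about the same depth, but I did not photograph them.
- **Other things on the desk:** I never went near them, and those visible in the last scene picture look unmoved. I did not measure their positions.

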